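# Check the empty compartment, then stow the solder reel

## Task

One of the six compartments of the parts tray is empty. With the empty gripper, touch its floor with the fingertips to make sure nothing is in it; then take the tall solder reel from the blue mat and stand it upright in that compartment, setting it down rather than dropping it. Leave the low round tin on the mat where it is.

Things in the scene. Friction and masses are not known exactly. Their poses are not given: they have to be found in the camera images.
- tray: Open grey parts tray with pale floor, fixed on the bench: 172 (x) by 256 mm (y), rim 20 mm high, walls 4 mm, floor 6 mm thick. 2 x 3 compartments, 80 mm square inside, centred at x = -42, 42 and y = -84, 0, 84 mm. Five hold one loose low part each (terminal block, flat reel, carton, heat sink, switch; tops at most 23 mm above the bench), one is empty. Origin: centre of its underside; z up.
- slot: Floor of the one empty compartment: a fixed, rigid pale pad 78 mm square and 2 mm thick, looking like the rest of the tray's floor. Origin: centre of its underside, 6 mm above the bench; the surface to touch lies 2 mm above the origin, 8 mm above the bench. Axes as the tray's.
- reel_center (a point): Solder reel: upright cylinder of silvery wire between two black end discs, 44 mm in diameter (wire 41 mm), 76 mm tall, 0.18 to 0.35 kg, standing loose on the flat blue mat (3 mm thick). This point: its centre, half-way up (38 mm above its foot); z along its axis, up. If it is held at its centre or higher, the fingertips pass about level with the tray's rim or above it when it is set down.
- tin: Low round metal tin with a lid, 54 mm in diameter and 28 mm tall, standing on the same blue mat, at least 85 mm from the reel, centre to centre. A bystander, not to be moved. Origin: centre of its underside; z up.

How it is judged:
On the way, in this order (a step that is already met when the one before it is completed fails the run):
1. fingertips touch the floor of the empty compartment, before the reel is moved (contact force between the fingers and slot above 1 N and distance of reel_center from where it was at the start of the episode below 0.02 m), for 0.1 s.
2. the reel stands upright on the floor of that compartment (horizontal distance between reel_center and slot below 0.028 m and z of reel_center in the frame of slot between 0.034 and 0.046 m and angle between reel_center's own z axis and vertical below 0.17 rad), for 0.2 s.
At the end, for the whole second after the job is handed in: The reel stands on the floor of the compartment that was empty (centre within 28 mm of the compartment's centre, height within 6 mm, within 10 degrees of upright), released and at rest, and the tin is within 30 mm of where it was (all of step 2 and contact force between the fingers and reel below 0.1 N and linear speed of reel below 0.02 m/s and distance of tin from where it was at the start of the episode below 0.03 m); the robot touches nothing.
It fails at once if the tin is shifted by more than 30 mm (distance of tin from where it was at the start of the episode above 0.03 m).
It fails at once if the reel is let go in the air, more than about 25 mm above where it would stand (height (world z) of reel_center above 0.072 m and contact force between the fingers and reel below 0.05 N).
It also fails if it takes over 58 s, if anything falls off the work surface, if the arm or the gripper's body presses on something with over 40 N, if the wrist force passes 120 N, or if a joint passes its speed limit or range.

## Robot

A 6-joint arm with a two-finger parallel gripper is mounted at the origin on the work surface. World frame = base frame: x ahead of the robot, y to its left, z up, the work surface at z = 0. Lengths are in m, angles in rad, forces in N, time in s.
With the tool pointing down it reaches from about 0.3 to 0.95 m from the base axis. Payload 3.1 kg.
Tool frame: the origin (TCP) lies midway between the tips of the shut fingers; the grasp point (between the pads) lies 19 mm behind it (ctrl.hold_point_z is the distance from the TCP to the grasp point, in m); z points along the fingers, y is the direction in which the jaws open and shut (so a half turn about z gives the same grasp; the last joint's range is limited). The gripper opens to 85 mm and grips with 20 to 120 N. Pads are 22 mm wide; open, the fingers measure 114 mm over their backs; the gripper's body (76 mm by 85 mm) begins 54 mm behind the grasp point. The pads swing forward as they close: fully open they stand 13 mm farther back than shut.
Start: joints at [1.043, 0.308, 1.634, -0, 1.2, -0.07], TCP at [0.276, 0.561, 0.231] pointing down, gripper open.
Joint ranges: [-3.06, 3.06], [-0.79, 1.96], [0.05, 2.63], [-1.19, 4.34], [0.05, 2.64], [-2.94, 2.94]. Speed limits (rad/s): [2.79, 2.79, 3.14, 3.14, 3.14, 3.14].

## Interface

Orientations are given as a 3x3 rotation matrix whose columns are the frame's x, y, z axes.
In Python, from plant import ctrl, optics, spotter gives the robot as it stands.
- The arm moves only by the shell command python3 -m inch 'ROWS'. ROWS is a JSON object of lists of equal length, an entry for each row: "grip": the finger opening in mm, from 0 to 85.4; "dp": the shift along the tool's x, y, z in mm, a list of three; "twist": the turn, a rotation vector about the tool's x, y, z in degrees, a list of three. A call has 1 to 10 rows; each row is the pose to reach, as a shift and turn from the pose commanded when the call began, along the tool's axes at that moment; what a row does not reach only later rows make up. A row lasts 1/10 s, in which the tool goes at most 50 mm and 8.59 degrees, less where a joint would pass 70% of its speed; a pose out of reach is approached as far as the arm can. A call with a gripper value outside its range is refused whole. The fingers move at their own pace and stop on an object; the grip force is fixed at half the most. Time passes only in rows, so rows that repeat a pose let the fingers close. It gives the time, the measured TCP pose, the force and the opening at its end, in the units of the state.
- ctrl.read_state(): the state, without advancing time (a new reading comes with each control period).
- optics.camera(name): name is "scene" or "top" or "wrist"; returns a dict with "color" (420x560x3 uint8, blue, green, red), "z_map" (420x560 float32, m along the optical axis (not along the pixel's ray), 0 where there is no reading), "fx", "fy", "cx", "cy" (pixels), "xyz" and "attitude" of the camera in the world. Camera axes: x right, y up, looking along -z (the intrinsics and any distortion apply to the point x, -y, -z); pixel columns grow to the right and rows downward; lengths in m; the calibration is good to about 2 mm. A picture is of the moment at which its call begins.
- ctrl.finish_job(): hands the job in, once; it reports no verdict.
Trained networks look in a picture, given as the dict that the camera call returned (one of the last four; its "shot" number tells which), for a name from the list of things; names that differ only in an ending like _2 or _b are one class to them, and where a whole thing is asked for, a point or a joint stands for the part that bears it (a point fixed in the world has none). Each returns a list of dicts, best first, with "confidence" (0 to 1); they miss things now and then, are a little off and sometimes report something else, mostly with a low value. They report only what shows in the picture. A call takes as long as a camera call.
- spotter.search_frame(picture, target): "xy" ([column, row] in pixels, amid what is visible of it).
- spotter.tip_of(picture, target): "xy" ([column, row] in pixels: a listed point, or the origin of a listed thing).
The state is a dict: "time_s": time; "joint_pos": joint angles; "qvel": joint speeds; "joint_torque": joint torques, N m; "position": TCP position; "eef_rot": TCP orientation; "force": force on the tool from outside, world axes, zero at the start; "moment": the same for the moment, N m; "opening": finger opening in m.
Only numpy, scipy, OpenCV 4.12 (cv2) and the standard library are available. Lean on these libraries where they do the work, as an engineer would, in place of code of your own. Each camera call takes 0.05 s, during which the arm holds its last target.

## Working session

There is one attempt and no reset: what is moved stays moved. The work goes in short steps, Python scripts to look and compute and a shell command to move; the robot and the scene stay as the last step left them, time stands still between calls to the robot, and variables do not carry over. Pictures are saved under pics/ and viewed, and the job is handed in when it is done.

```bash
ls; mkdir -p pics
cat > h.py <<'E'
import numpy as np, cv2
from plant import ctrl, optics, spotter
def world(p,xy,z=None,d=None):
    u,v=xy
    if d is None: d=float(p["z_map"][int(round(v)),int(round(u))])
    c=np.array([(u-p["cx"])/p["fx"],-(v-p["cy"])/p["fy"],-1.])
    R=np.array(p["attitude"]);o=np.array(p["xyz"])
    r=R@c
    if z is not None: return o+r*(z-o[2])/r[2]
    return o+r*d
E
python3 - <<'E'
from h import *
for n in ("top","scene"):
    p=optics.camera(n); cv2.imwrite(f"pics/{n}0.png",p["color"])
    print(n,[k for k in p],np.round(p["xyz"],3),p["attitude"])
    for t in ("tray","slot","reel_center","tin"):
        for f in (spotter.search_frame,spotter.tip_of):
            for r in f(p,t)[:3]:
                print(t,f.__name__,np.round(r["xy"],1),round(r["confidence"],2),np.round(world(p,r["xy"]),3))
print(ctrl.read_state())
E
```

```text
pics
top ['color', 'z_map', 'fx', 'fy', 'cx', 'cy', 'xyz', 'attitude', 'shot'] [ 0.401 -0.033  1.092] [[ 0.02786873  0.99418187 -0.10404683]
 [-0.99939758  0.02986518  0.01767932]
 [ 0.02068383  0.10349145  0.99441525]]
tray call [188.4 198.7] 0.95 [0.521 0.151 0.009]
tray call [191.6 201.2] 0.76 [0.516 0.143 0.009]
slot call [187.3 221.3] 0.65 [0.468 0.151 0.006]
slot call [189.1 220.4] 0.63 [0.471 0.147 0.006]
reel_center call [317.6 200.6] 0.87 [ 0.517 -0.145  0.084]
reel_center call [319.3 200.6] 0.86 [ 0.518 -0.149  0.079]
tin call [375.7 214. ] 0.68 [ 0.496 -0.286  0.03 ]
scene ['color', 'z_map', 'fx', 'fy', 'cx', 'cy', 'xyz', 'attitude', 'shot'] [ 0.942 -0.033  0.808] [[ 0.01612626 -0.87724325  0.47977519]
 [ 0.99986461  0.01571848 -0.00486716]
 [-0.00327166  0.47978872  0.87737796]]
tray call [349. 216.] 0.92 [0.52  0.15  0.005]
tray call [348.7 211.2] 0.78 [0.513 0.148 0.017]
slot call [343.1 199. ] 0.81 [0.473 0.141 0.006]
slot call [346.5 199.4] 0.65 [0.473 0.149 0.004]
reel_center call [219.2 213.6] 0.82 [ 0.546 -0.149  0.077]
reel_center call [221.2 213.9] 0.75 [ 0.544 -
[... 193 characters left out ...]
860e+00, -6.29499303e-07,
        1.19972965e+00, -6.97060069e-02]), 'qvel': array([-0.0015251 , -0.00204848, -0.00124169, -0.00060981, -0.00038149,
       -0.00205221]), 'joint_torque': array([ 5.32911254e-04, -4.15265322e+01, -2.77095115e+01, -4.56420719e-05,
        5.08140110e-04, -3.67977520e-06]), 'position': array([0.27626545, 0.56063906, 0.23130616]), 'eef_rot': array([[-8.97029445e-01,  4.41970786e-01,  1.19698790e-05],
       [ 4.41970786e-01,  8.97029444e-01,  1.93814230e-05],
       [-2.17131119e-06,  2.26760440e-05, -1.00000000e+00]]), 'force': array([-0.42760219,  0.28245377,  0.17440213]), 'moment': array([ 0.00721043,  0.00209134, -0.04256987]), 'opening': 0.0856045939872908}
```

View pics/top0.png

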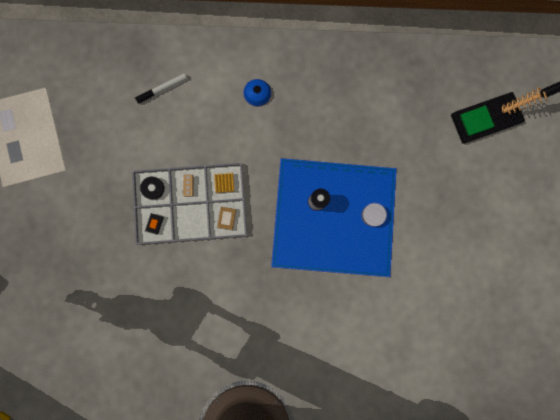

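View pics/scene0.png

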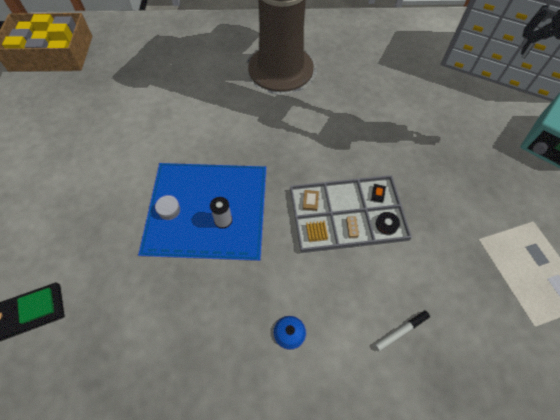

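The top view shows the tray at about (190,203), with its empty compartment in the near-robot middle position at (191,221). The reel's black top is at (320,198) and the tin at (375,214). The scene view agrees. Next I'll measure all three from depth.

Run:
```python
from h import *
for n in ("top","scene"):
    p=optics.camera(n)
    vv,uu=np.mgrid[0:420,0:560]; d=p["z_map"].astype(float)
    c=np.stack([(uu-p["cx"])/p["fx"],-(vv-p["cy"])/p["fy"],-np.ones_like(d)],-1)*d[...,None]
    W=c@np.array(p["attitude"]).T+np.array(p["xyz"])
    z=W[...,2]
    def near(x,y,r): return (np.hypot(W[...,0]-x,W[...,1]-y)<r)&(d>0)
    m=near(.52,-.15,.06)&(z>.070); print(n,"reel top",m.sum(),W[m].mean(0).round(4),cv2.minEnclosingCircle(W[m][:,:2].astype(np.float32)), np.median(z[m]))
    m=near(.5,-.28,.05)&(z>.024); print("tin",m.sum(),W[m].mean(0).round(4),cv2.minEnclosingCircle(W[m][:,:2].astype(np.float32)),np.median(z[m]))
    m=near(.51,.15,.18)&(z>.013)&(z<.03)
    k,l=cv2.connectedComponents(m.astype(np.uint8)); b=max(range(1,k),key=lambda i:(l==i).sum())
    m=l==b; print("tray",m.sum(),np.median(z[m]),cv2.minAreaRect(W[m][:,:2].astype(np.float32)))
    # bright-gray threshold pale floor
    g=p["color"].min(2)
    i=cv2.resize(p["color"][150:260,110:420] if n=="top" else p["color"][150:265,130:420],None,fx=2.5,fy=2.5,interpolation=cv2.INTER_CUBIC); cv2.imwrite(f"pics/{n}1.png",i)
    f=near(.47,.148,.055)&(g>140 if n=="top" else g>140)&(z<.013)
    print("floor",f.sum(),np.median(g[near(.47,.148,.02)]),cv2.minAreaRect(W[f][:,:2].astype(np.float32)) if f.sum()>5 else "")
```

```text
top reel top 304 [ 0.5241 -0.1501  0.0792] ((0.5246806144714355, -0.14973431825637817), 0.022119414061307907) 0.07928450422077093
tin 423 [ 0.4953 -0.2817  0.0311] ((0.4953833520412445, -0.28200170397758484), 0.027343779802322388) 0.031123884653647016
tray 1289 0.019600789197632862 ((0.5109264850616455, 0.14881110191345215), (0.1728290617465973, 0.2567090690135956), 6.034491062164307)
floor 1072 154.0 ((0.4765935242176056, 0.154551163315773), (0.0937776118516922, 0.09537429362535477), 6.001070499420166)
scene reel top 286 [ 0.5259 -0.1519  0.0778] ((0.524607241153717, -0.15232017636299133), 0.02263188362121582) 0.07790879967169034
tin 376 [ 0.4972 -0.2833  0.0299] ((0.4955388605594635, -0.2849017083644867), 0.027931401506066322) 0.030034015850061935
tray 1349 0.017936044901853743 ((0.5104663372039795, 0.14680258929729462), (0.17564290761947632, 0.25693219900131226), 6.07676362991333)
floor 812 166.0 ((0.4749145209789276, 0.15486429631710052), (0.09340202808380127, 0.09687212854623795), 7.796329021453857)
```

```bash
cat >> h.py <<'E'
def to(x,y,z):
    s=ctrl.read_state(); print("t",round(s["time_s"],2),"pos",s["position"].round(4),"F",s["force"].round(2),"dp mm",(s["eef_rot"].T@(np.array([x,y,z])-s["position"])*1000).round(1),"open",round(s["opening"],4))
E
python3 -c "
from h import *
to(.469,.1435,.15); print(ctrl.hold_point_z)"
```

```text
t 1.0 pos [0.2763 0.5607 0.2313] F [ 0.64  0.69 -0.89] dp mm [-357.2 -289.    81.3] open 0.0855
0.0187
```

View pics/top1.png

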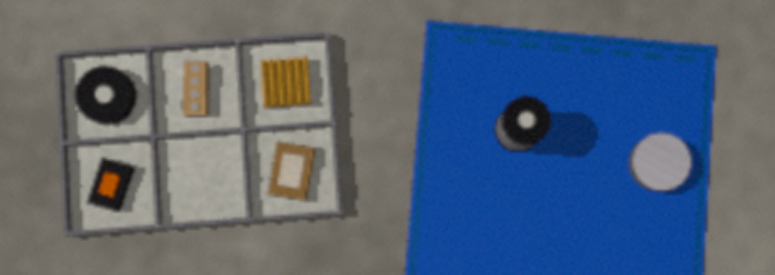

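The zoomed view shows the empty compartment at about (203,178) in the crop, with the reel at (525,120) and the tin at (661,162). My measurements match this, so I'll move above the slot with the fingers closing.

```bash
python3 -m inch '{"grip":[0,0,0,0,0,0,0,0,0,0],"dp":[[-35,-28,0],[-71,-57,0],[-107,-86,10],[-143,-115,20],[-179,-144,30],[-214,-173,40],[-250,-202,50],[-286,-231,60],[-322,-260,70],[-357,-289,81]],"twist":[[0,0,0],[0,0,0],[0,0,0],[0,0,0],[0,0,0],[0,0,0],[0,0,0],[0,0,0],[0,0,0],[0,0,0]]}'
python3 -c "
from h import *
to(.469,.1435,.15)"
```

```text
time_s: 2.0
position: [0.4698, 0.1419, 0.1505]
eef_rot: [[-0.897, 0.442, 0.002], [0.442, 0.897, 0.0], [-0.001, 0.001, -1.0]]
force: [0.3, -0.0, 0.1]
opening: 0.0005
t 2.0 pos [0.4698 0.1419 0.1505] F [ 0.28 -0.04  0.1 ] dp mm [1.4 1.1 0.5] open 0.0005
```

```bash
python3 -m inch '{"grip":[0,0,0,0,0,0],"dp":[[0,0,25],[0,0,50],[0,0,75],[0,0,100],[0,0,120],[0,0,120]],"twist":[[0,0,0],[0,0,0],[0,0,0],[0,0,0],[0,0,0],[0,0,0]]}'
python3 - <<'E'
from h import *
to(.469,.1435,.008)
p=optics.camera("scene"); cv2.imwrite("pics/s2.png",cv2.resize(p["color"][120:280,240:440],None,fx=3,fy=3))
E
```

```text
time_s: 2.6
position: [0.4661, 0.143, 0.0278]
eef_rot: [[-0.897, 0.442, -0.006], [0.442, 0.897, -0.001], [0.005, -0.004, -1.0]]
force: [-1.5, 0.2, -0.7]
opening: 0.0001
t 2.6 pos [0.4661 0.143  0.0278] F [-1.48  0.24 -0.68] dp mm [-2.5  1.9 19.7] open 0.0001
```

View pics/s2.png

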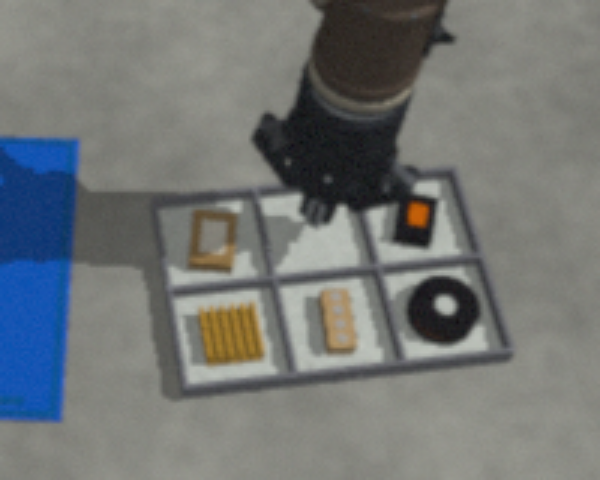

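The view shows the closed tips at about (315,210) inside the empty compartment. I'll lower them gently until they touch.

```bash
python3 -m inch '{"grip":[0,0,0,0,0,0,0],"dp":[[0,0,8],[0,0,14],[0,0,18],[0,0,20],[0,0,21],[0,0,22],[0,0,22]],"twist":[[0,0,0],[0,0,0],[0,0,0],[0,0,0],[0,0,0],[0,0,0],[0,0,0]]}'
```

```text
time_s: 3.35
position: [0.4688, 0.1436, 0.0083]
eef_rot: [[-0.897, 0.442, 0.0], [0.442, 0.897, 0.0], [-0.0, 0.0, -1.0]]
force: [-1.3, 0.4, -0.1]
opening: -0.0002
```

```bash
python3 -m inch '{"grip":[0,0,0,0,0,0],"dp":[[0,0,0.5],[0,0,1],[0,0,1.5],[0,0,2],[0,0,2],[0,0,2]],"twist":[[0,0,0],[0,0,0],[0,0,0],[0,0,0],[0,0,0],[0,0,0]]}'
```

```text
time_s: 3.95
position: [0.469, 0.1437, 0.008]
eef_rot: [[-0.897, 0.442, -0.001], [0.442, 0.897, -0.0], [0.0, -0.0, -1.0]]
force: [-5.0, -0.8, 13.9]
opening: 0.0
```

The wrist reads 13.9 N of contact at z = 8 mm, which is exactly the floor height. I'll hold briefly and then rise.

```bash
python3 -m inch '{"grip":[0,0,0,0,0,0,0,0,0],"dp":[[0,0,0],[0,0,0],[0,0,0],[0,0,-10],[0,0,-40],[0,0,-80],[0,0,-120],[0,0,-150],[0,0,-150]],"twist":[[0,0,0],[0,0,0],[0,0,0],[0,0,0],[0,0,0],[0,0,0],[0,0,0],[0,0,0],[0,0,0]]}'
python3 -c "
from h import *
to(.5246,-.151,.155)"
```

```text
time_s: 4.85
position: [0.4731, 0.1446, 0.1618]
eef_rot: [[-0.897, 0.442, 0.011], [0.442, 0.897, 0.002], [-0.009, 0.007, -1.0]]
force: [-0.5, 0.1, 0.4]
opening: -0.0002
t 4.85 pos [0.4731 0.1446 0.1618] F [-0.5  0.1  0.4] dp mm [-176.8 -242.4    6.6] open -0.0002
```

```bash
python3 -m inch '{"grip":[85,85,85,85,85,85,85,85,85,85],"dp":[[-15,-20,0],[-40,-54,0],[-65,-87,0],[-90,-120,0],[-115,-153,0],[-140,-187,0],[-165,-220,0],[-180,-240,0],[-180,-240,0],[-180,-240,0]],"twist":[[0,0,0],[0,0,0],[0,0,0],[0,0,0],[0,0,0],[0,0,0],[0,0,0],[0,0,0],[0,0,0],[0,0,0]]}'
python3 - <<'E'
from h import *
to(.5246,-.151,.036)
p=optics.camera("wrist"); cv2.imwrite("pics/w3.png",p["color"])
vv,uu=np.mgrid[0:420,0:560]; d=p["z_map"].astype(float)
c=np.stack([(uu-p["cx"])/p["fx"],-(vv-p["cy"])/p["fy"],-np.ones_like(d)],-1)*d[...,None]
W=c@np.array(p["attitude"]).T+np.array(p["xyz"])
m=(d>0)&(np.hypot(W[...,0]-.5246,W[...,1]+.151)<.04)&(abs(W[...,2]-.079)<.006)
print(m.sum(), cv2.minEnclosingCircle(W[m][:,:2].astype(np.float32)) if m.sum() else "")
E
```

```text
time_s: 5.85
position: [0.5232, -0.1512, 0.1551]
eef_rot: [[-0.896, 0.443, -0.002], [0.443, 0.896, 0.001], [0.002, 0.0, -1.0]]
force: [-0.2, 1.2, 0.1]
opening: 0.085
t 5.85 pos [ 0.5232 -0.1512  0.1551] F [-0.18  1.24  0.1 ] dp mm [ -1.5   0.7 119.1] open 0.085
2706 ((0.5241411924362183, -0.1501893699169159), 0.022016363218426704)
```

View pics/w3.png

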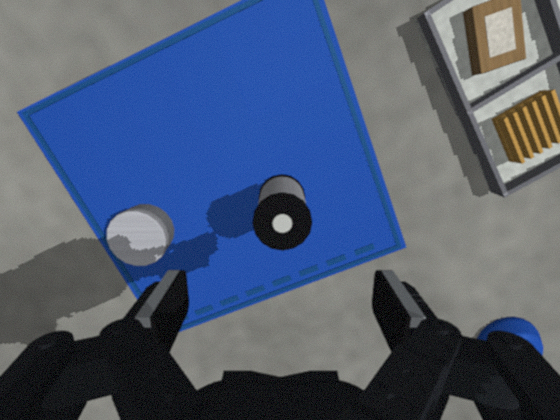

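The wrist view shows the reel top at (283,222), centred between the jaws at columns 183 and 385. The tin at (140,235) is clear of the fingers. All three cameras agree within 2 mm, so I'll descend.

```bash
python3 -m inch '{"grip":[85,85,85,85,85,85,85,85],"dp":[[0,0,15],[0,0,35],[0,0,55],[0,0,75],[0,0,95],[0,0,110],[0,0,118],[0,0,118]],"twist":[[0,0,0],[0,0,0],[0,0,0],[0,0,0],[0,0,0],[0,0,0],[0,0,0],[0,0,0]]}'
python3 -c "
from h import *
to(.5243,-.1505,.037)"
```

```text
time_s: 6.7
position: [0.5229, -0.1502, 0.0367]
eef_rot: [[-0.897, 0.441, -0.003], [0.441, 0.897, 0.001], [0.003, -0.0, -1.0]]
force: [0.2, 0.3, -0.9]
opening: 0.0848
t 6.7 pos [ 0.5229 -0.1502  0.0367] F [ 0.2   0.33 -0.88] dp mm [-1.4  0.4 -0.3] open 0.0848
```

```bash
python3 -m inch '{"grip":[70,60,52,46,42,40,38,38,38,38],"dp":[[0,0,0],[0,0,0],[0,0,0],[0,0,0],[0,0,0],[0,0,0],[0,0,0],[0,0,0],[0,0,0],[0,0,0]],"twist":[[0,0,0],[0,0,0],[0,0,0],[0,0,0],[0,0,0],[0,0,0],[0,0,0],[0,0,0],[0,0,0],[0,0,0]]}'
```

```text
time_s: 7.7
position: [0.5251, -0.1515, 0.0393]
eef_rot: [[-0.897, 0.442, 0.002], [0.442, 0.897, -0.001], [-0.002, 0.0, -1.0]]
force: [-0.1, 1.3, 7.2]
opening: 0.0414
```

The opening is 41.4 mm, which is the wire diameter, so the reel is gripped. I'll lift it a little and check.

```bash
python3 -m inch '{"grip":[20,20,20,20,20,20,20,20,20,20],"dp":[[0,0,0],[0,0,0],[0,0,-5],[0,0,-15],[0,0,-30],[0,0,-50],[0,0,-70],[0,0,-85],[0,0,-85],[0,0,-85]],"twist":[[0,0,0],[0,0,0],[0,0,0],[0,0,0],[0,0,0],[0,0,0],[0,0,0],[0,0,0],[0,0,0],[0,0,0]]}'
python3 - <<'E'
from h import *
to(.469,.1435,.13)
p=optics.camera("wrist"); cv2.imwrite("pics/w4.png",p["color"])
p=optics.camera("scene"); cv2.imwrite("pics/s4.png",cv2.resize(p["color"][100:280,120:420],None,fx=2.6,fy=2.6))
E
```

```text
time_s: 8.7
position: [0.5241, -0.1512, 0.1236]
eef_rot: [[-0.897, 0.442, 0.001], [0.442, 0.897, -0.0], [-0.001, 0.0, -1.0]]
force: [0.2, -0.7, -3.3]
opening: 0.0418
t 8.7 pos [ 0.5241 -0.1512  0.1236] F [ 0.15 -0.72 -3.33] dp mm [179.7 240.   -6.5] open 0.0418
```

View pics/w4.png

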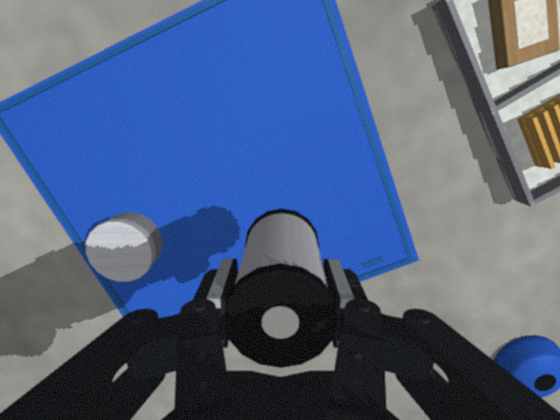

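View pics/s4.png

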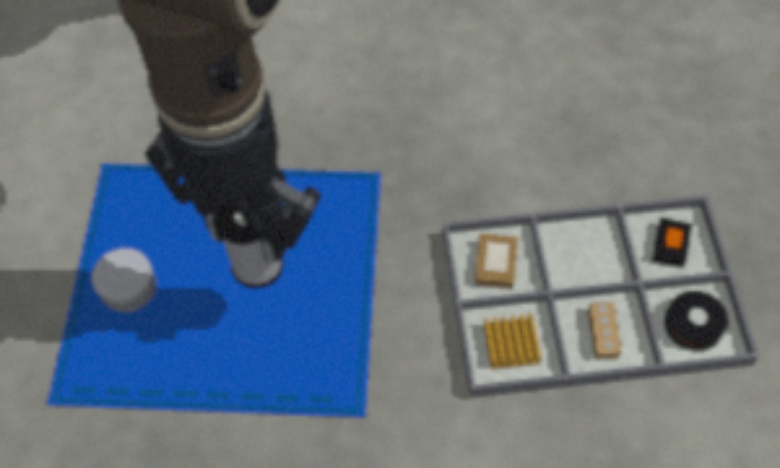

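The wrist view shows the reel held between the jaws, its top disc at (280,320), and it looks upright. The scene view shows its foot at (255,280) off the mat and the tin undisturbed at (124,280). Next I'll carry it over the slot.

```bash
python3 -m inch '{"grip":[20,20,20,20,20,20,20,20,20,20],"dp":[[9,12,0],[27,36,0],[54,72,0],[81,108,0],[108,144,0],[135,180,0],[158,210,0],[172,230,0],[180,240,0],[180,240,0]],"twist":[[0,0,0],[0,0,0],[0,0,0],[0,0,0],[0,0,0],[0,0,0],[0,0,0],[0,0,0],[0,0,0],[0,0,0]]}'
python3 -m inch '{"grip":[20,20,20],"dp":[[0,0,0],[0,0,0],[0,0,0]],"twist":[[0,0,0],[0,0,0],[0,0,0]]}'
python3 - <<'E'
from h import *
to(.469,.1435,.0435)
for n in ("wrist","scene"):
    p=optics.camera(n); cv2.imwrite(f"pics/{n}5.png",p["color"] if n=="wrist" else cv2.resize(p["color"][100:280,220:440],None,fx=3,fy=3))
E
```

```text
time_s: 9.8
position: [0.4675, 0.145, 0.1226]
eef_rot: [[-0.898, 0.439, -0.002], [0.439, 0.898, -0.0], [0.001, -0.001, -1.0]]
force: [-0.4, -1.2, -3.3]
opening: 0.0417
time_s: 10.1
position: [0.469, 0.1425, 0.1232]
eef_rot: [[-0.896, 0.444, -0.0], [0.444, 0.896, -0.0], [-0.0, -0.0, -1.0]]
force: [0.1, 0.6, -3.7]
opening: 0.0417
t 10.1 pos [0.469  0.1425 0.1232] F [ 0.1   0.63 -3.75] dp mm [ 0.5  0.9 79.7] open 0.0417
```

View pics/wrist5.png

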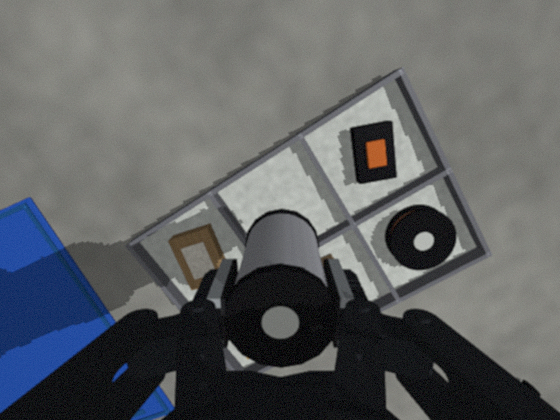

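View pics/scene5.png

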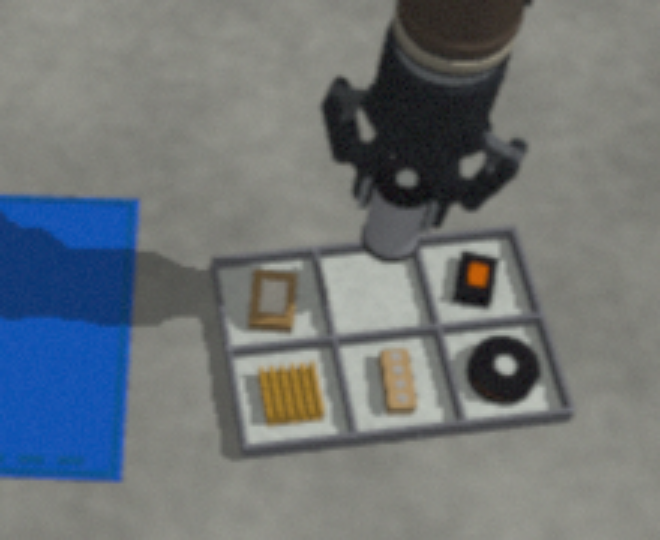

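The pictures show the reel still upright. In the wrist view its foot at (283,215) leads toward the empty compartment. In the scene view its foot at (390,250) looks displaced only by parallax. I'll lower it most of the way.

```bash
python3 -m inch '{"grip":[20,20,20,20,20,20,20,20,20],"dp":[[0,0,6],[0,0,18],[0,0,32],[0,0,46],[0,0,58],[0,0,66],[0,0,71],[0,0,71],[0,0,71]],"twist":[[0,0,0],[0,0,0],[0,0,0],[0,0,0],[0,0,0],[0,0,0],[0,0,0],[0,0,0],[0,0,0]]}'
python3 - <<'E'
from h import *
to(.469,.1435,.0435)
p=optics.camera("scene"); cv2.imwrite(f"pics/s6.png",cv2.resize(p["color"][150:260,270:430],None,fx=4,fy=4))
E
```

```text
time_s: 11.1
position: [0.4692, 0.1437, 0.0525]
eef_rot: [[-0.897, 0.442, 0.001], [0.442, 0.897, 0.0], [-0.001, 0.0, -1.0]]
force: [0.2, 0.1, -3.7]
opening: 0.0414
t 11.1 pos [0.4692 0.1437 0.0525] F [ 0.16  0.1  -3.7 ] dp mm [ 0.1 -0.3  9. ] open 0.0414
```

View pics/s6.png

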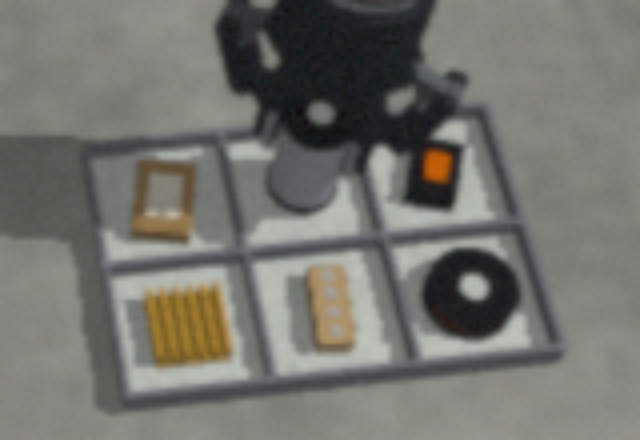

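The zoomed view shows the foot at about (303,190), inside the empty compartment and clear of its walls. I'll lower the last millimetres gently.

```bash
python3 -m inch '{"grip":[20,20,20,20,20,20],"dp":[[0,0,2],[0,0,4],[0,0,6],[0,0,7],[0,0,7.5],[0,0,7.5]],"twist":[[0,0,0],[0,0,0],[0,0,0],[0,0,0],[0,0,0],[0,0,0]]}'
```

```text
time_s: 11.75
position: [0.4687, 0.1436, 0.0447]
eef_rot: [[-0.897, 0.442, -0.0], [0.442, 0.897, -0.0], [0.0, -0.0, -1.0]]
force: [-0.4, -0.1, -3.0]
opening: 0.0414
```

```bash
python3 -m inch '{"grip":[20,20,20,20,20],"dp":[[0,0,0.5],[0,0,1],[0,0,1.5],[0,0,1.5],[0,0,1.5]],"twist":[[0,0,0],[0,0,0],[0,0,0],[0,0,0],[0,0,0]]}'
```

```text
time_s: 12.25
position: [0.4694, 0.1437, 0.0443]
eef_rot: [[-0.897, 0.442, 0.001], [0.442, 0.897, 0.0], [-0.001, 0.0, -1.0]]
force: [-2.1, -0.2, 4.8]
opening: 0.0418
```

The vertical force changed from -3.0 to +4.8 N, so the reel is standing on the floor. I'll open slowly.

```bash
python3 -m inch '{"grip":[20,20,44,47,51,56,62,70,78,85],"dp":[[0,0,0],[0,0,0],[0,0,0],[0,0,0],[0,0,0],[0,0,0],[0,0,0],[0,0,0],[0,0,0],[0,0,0]],"twist":[[0,0,0],[0,0,0],[0,0,0],[0,0,0],[0,0,0],[0,0,0],[0,0,0],[0,0,0],[0,0,0],[0,0,0]]}'
python3 -m inch '{"grip":[85,85,85,85,85,85,85,85],"dp":[[0,0,0],[0,0,-10],[0,0,-25],[0,0,-50],[0,0,-80],[0,0,-120],[0,0,-150],[0,0,-150]],"twist":[[0,0,0],[0,0,0],[0,0,0],[0,0,0],[0,0,0],[0,0,0],[0,0,0],[0,0,0]]}'
python3 -m inch '{"grip":[85,85,85,85,85,85,85],"dp":[[20,20,0],[50,50,0],[80,80,0],[110,110,0],[130,130,0],[130,130,0],[130,130,0]],"twist":[[0,0,0],[0,0,0],[0,0,0],[0,0,0],[0,0,0],[0,0,0],[0,0,0]]}'
python3 - <<'E'
from h import *
to(0,0,0)
for n in ("top","scene"):
    p=optics.camera(n)
    vv,uu=np.mgrid[0:420,0:560]; d=p["z_map"].astype(float)
    c=np.stack([(uu-p["cx"])/p["fx"],-(vv-p["cy"])/p["fy"],-np.ones_like(d)],-1)*d[...,None]
    W=c@np.array(p["attitude"]).T+np.array(p["xyz"]);z=W[...,2]
    for nm,x,y,r,a,b in (("reel",.469,.1435,.05,.075,.095),("tin",.4955,-.282,.05,.024,.04)):
        m=(np.hypot(W[...,0]-x,W[...,1]-y)<r)&(d>0)&(z>a)&(z<b)
        print(n,nm,m.sum(),np.median(z[m]),cv2.minEnclosingCircle(W[m][:,:2].astype(np.float32)))
    cv2.imwrite(f"pics/{n}7.png",cv2.resize(p["color"][130:290,110:430],None,fx=2.4,fy=2.4))
E
```

```text
time_s: 13.25
position: [0.4687, 0.1436, 0.0432]
eef_rot: [[-0.897, 0.442, -0.0], [0.442, 0.897, -0.0], [0.0, -0.0, -1.0]]
force: [0.8, -0.5, 0.0]
opening: 0.0848
time_s: 14.05
position: [0.4728, 0.1445, 0.1993]
eef_rot: [[-0.897, 0.442, 0.012], [0.442, 0.897, 0.002], [-0.009, 0.007, -1.0]]
force: [0.5, 0.1, 0.8]
opening: 0.0846
time_s: 14.75
position: [0.4088, 0.3175, 0.1926]
eef_rot: [[-0.898, 0.44, -0.001], [0.44, 0.898, -0.001], [0.0, -0.002, -1.0]]
force: [0.7, -1.0, 0.2]
opening: 0.0849
t 14.75 pos [0.4088 0.3175 0.1926] F [ 0.75 -1.01  0.22] dp mm [ 227.2 -464.7  193.5] open 0.0849
top reel 312 0.08397878364542744 ((0.4685244858264923, 0.14407415688037872), 0.022039735689759254)
top tin 425 0.03104646324505933 ((0.49538683891296387, -0.2822323441505432), 0.027030225843191147)
scene reel 263 0.0824578549519378 ((0.4690791964530945, 0.14235182106494904), 0.022618327289819717)
scene tin 368 0.02998836518483544 ((0.4961598813533783, -0.2840355634689331), 0.026836715638637543)
```

```bash
sleep 1
```

```text
(no output)
```

View pics/top7.png

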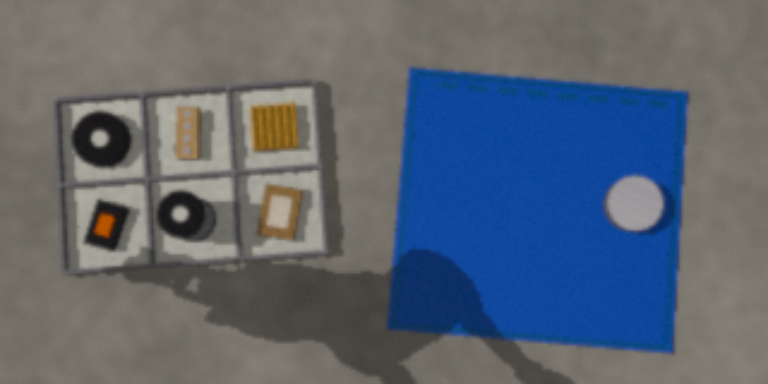

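View pics/scene7.png

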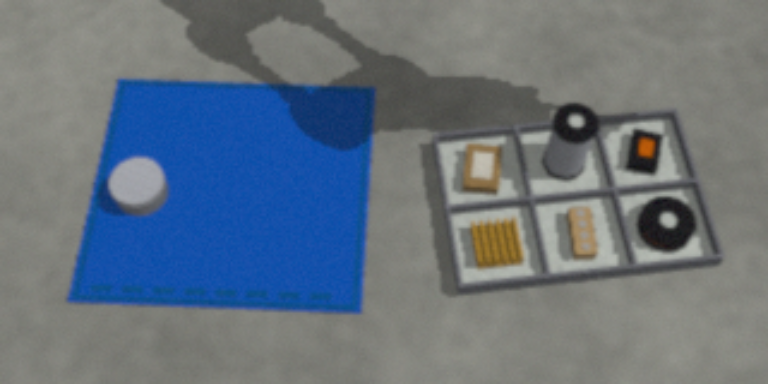

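The top view shows the reel at (185,215) and the scene view shows it at (572,140). In both it stands upright in the compartment that was empty. The tin hasn't moved, and the arm is clear and still, so I'll hand in.

```bash
python3 -c "
from h import *
print(ctrl.finish_job())"
```

```text
the job is handed in; nothing more can be done
None
```

I handed in the job with the reel standing upright in the compartment that was empty: the middle one in the row nearest the robot. The hand-in gives no verdict.

- **Touch:** I touched the compartment's floor with the closed fingertips. The wrist read about 14 N at z = 8 mm, which is the floor's height.
- **Reel:** I gripped it by the wire (41 mm opening), lifted it, carried it over and set it down. The vertical force went from -3.0 to +4.8 N before I opened the gripper.
- **Last checks:** The two cameras put the reel's top within about 1 mm of where I measured the compartment's centre. They read its height as 84.0 and 82.5 mm against an expected 84 mm, which is within the calibration error.
- **Tin:** It is within about 1 mm of where it started.
- **Arm:** It was well clear of everything at the end.

No check failed. The clock was at about 15 s of the 58 s allowed.

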